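# Turn the tube mixer up four clicks and start it

## Robot

A 7-joint arm with a two-finger parallel gripper is mounted at the origin on the work surface. World frame = base frame: x ahead of the robot, y to its left, z up, the work surface at z = 0. Lengths are in m, angles in rad, forces in N, time in s.
With the tool pointing down it reaches from about 0.4 to 0.9 m from the base axis. Payload 5.5 kg.
Tool frame: the origin (TCP) lies at the very end of the fingers, on their centre line; the grasp point (between the pads) lies 19 mm behind it; z points along the fingers, y is the line along which they close (so a half turn about z gives the same grasp; the last joint's range is limited). The gripper opens to 92 mm and grips with 3 to 60 N. Pads are 19 mm wide; open, the fingers measure 130 mm over their backs; the gripper's body (75 mm by 190 mm) begins 47 mm behind the grasp point.
Start: joints at [-0.971, 0.501, -0.427, 1.55, 0.221, 1.138, -0.21], TCP at [0.215, 0.613, 0.227] pointing down, gripper open.
Joint ranges: [-2.88, 2.88], [-0.31, 2.03], [-1.54, 1.56], [0.2, 2.42], [-1.41, 4.55], [0.19, 2.02], [-2.57, 2.57]. Speed limits (rad/s): [2.57, 2.57, 3.14, 3.14, 3.14, 3.14, 3.14].

## Interface

Orientations are given as a unit quaternion [x, y, z, w].
In Python, from cell import ctrl, cam, ticket gives the robot as it stands (ctrl), with the cameras (cam) and the job (ticket).
- The arm moves only by the shell command python3 shift.py FILE [OPENING] [FORCE], which reads ROWS from the file FILE. ROWS is 1 to 20 rows, parted by semicolons, with the numbers parted by spaces; each row has 6 numbers: dx, dy, dz in normalised numbers (1 is 0.8 m), then a rotation vector rx, ry, rz in normalised numbers (1 is 2 rad); each row is the pose to reach, as a shift and turn from the pose commanded when the command began, along the tool's axes at that moment; what a row does not reach only later rows make up. A row lasts 1/10 s, in which the tool goes at most 0.05 m and 0.15 rad, less where a joint would pass 70% of its speed; a pose out of reach is approached as far as the arm can. OPENING is the finger opening in m, set as the command begins (- or left out keeps the last). The fingers move at their own pace and stop on an object; FORCE is the grip in N (left out, the last holds). Time passes only in rows, so rows that do not move let the fingers close. It prints the time, the measured TCP pose, the force, the opening and the grip force at its end. Input that does not fit is refused with a message, and nothing moves.
- ctrl.read_state(): the state, without advancing time (a new reading comes with each control period).
- cam.get_image(name): name is "scene" or "top"; returns a dict with "img" (480x640x3 uint8, blue, green, red), "camera_matrix" (3x3 intrinsics, pixels), "R" (3x3) and "t" (3): a world point X has camera coordinates R X + t. Camera axes: x right, y down, z forward; pixel columns grow to the right and rows downward; lengths in m; the calibration is good to about 2 mm. A picture is of the moment at which its call begins. There is no depth.
- ticket.finish_job(): hands the job in; it is judged then, once.
The state is a dict: "time_s": time; "joints": joint angles; "qd": joint speeds; "joint_torque": joint torques, N m; "eef_pos": TCP position; "tool_rot": TCP orientation; "force": force on the tool from outside, world axes, zero at the start; "torque": the same for the moment, N m; "grip_width": finger opening in m; "finger_force": force on a finger pad.
Only numpy, scipy, OpenCV 4.12 (cv2) and the standard library are available. Lean on these libraries where they do the work, as an engineer would, in place of code of your own. Each camera call takes 0.05 s, during which the arm holds its last target. There are 200 camera calls.

## Task

The tube mixer is running too gently: with a fingertip, push the wing of its black speed dial round clockwise (seen from above) by exactly four clicks from where it stands, then press the green start button fully in and let it go. Do not grip the dial, do not press the button before the dial is set, and leave the tube rack, the bottle and the tape roll where they are.

Things in the scene. Friction and masses are not known exactly. Their poses are not given: they have to be found in the camera images.
- mixer: Cream tube mixer fixed to the bench, 210 (x) by 200 (y) mm. Origin: centre of its underside, at bench height; its front is its own -x. A flat deck 55 mm high (own x -105 to 35 mm) carries dial and button; behind it (own x 35 to 101) is a raised head with orange- and pink-capped tubes, up to 105 mm high.
- dial_axis (a point): On the dial's vertical axis at its disc's top, 69 mm above the bench, at (-42, 36) mm in the mixer's frame; its axes are the scale plate's. The black disc is 72 mm across, its hub 20 mm across and 24 mm high. A light grey wing with a red top line runs from the hub to 36 mm from the axis and stands 26 mm above the disc; 12 mm thick from 7 to 31 mm from the axis (flanks 21 mm high), its core 4 mm.
- dial_tip (a point): Outer end of the wing in its middle plane, 36 mm from the dial's axis, 12 mm above the disc; turns with the dial; its own x points outward along the wing. The wing's trailing flank (own y = +6 mm) is the one to push for clockwise turning; its leading flank is at own y = -6 mm. Pressing both flanks at once counts as gripping.
- dial (a joint): Dial angle, rad, grows clockwise from above; at 0 the wing points 150 degrees counter-clockwise from the scale plate's +x. Click stops every 30 degrees from 0, a tick at each; starts in stop 2; end stops -0.02 and 4.45. Leaving a stop takes about 0.14 N m (5 N at 26 mm); the resistance fades to nothing half way; 5 to 7 degrees past half way the dial snaps by itself into the next stop and stays.
- start (a joint): Travel of the green start button, m: 0 released, 0.006 fully in; straight down, sprung, 5 N at the bottom; springs back when let go.
- start_top (a point): Centre of the top of the green round start button (28 mm diameter, in a black housing on the deck at (-45, -66) mm in the mixer's frame); moves down with it.
- rack: Loose blue rack of orange-capped tubes, 88 by 148 by 75 mm high, origin at the centre of its underside; stands left of the mixer. Leave alone.
- bottle: Loose white bottle with a blue cap, 48 mm diameter, 100 mm high, origin at the centre of its underside; stands right of the mixer. Leave alone.
- tape: Loose roll of yellow tape lying flat, 76 mm diameter, 19 mm high, origin at the centre of its underside; right of the mixer. Leave alone.
- scale: Dark round scale plate, 112 mm across and 3 mm thick, fixed on the mixer's deck under the dial; origin on the dial's axis at its underside, 55 mm above the bench. It sits turned up to 40 degrees either way on the mixer; nine white ticks, 30 degrees apart, mark the click stops. Not to be handled.

How it is judged:
By the outcome, as a careful person would: the job done as asked, in the order asked, and still so for the second after the job is handed in, with the robot touching nothing.
It also fails if it takes over 54 s, if anything falls off the work surface, if the arm or the gripper's body presses on something with over 40 N, if the wrist force passes 120 N, or if a joint passes its speed limit or range.

## Working session

There is one attempt and no reset: what is moved stays moved. The work goes in short steps, Python scripts to look and compute and a shell command to move; the robot and the scene stay as the last step left them, time stands still between calls to the robot, and variables do not carry over. Pictures are saved under pics/ and viewed, at most 12 in all, crops included, and the job is handed in when it is done.

```bash
ls; mkdir -p pics; python3 - <<'E'
from cell import ctrl, cam, ticket
import cv2
s=ctrl.read_state(); print(s['time_s'],s['eef_pos'],s['tool_rot'],s['grip_width'])
for n in('scene','top'):
    d=cam.get_image(n); cv2.imwrite(f'pics/{n}0.png',d['img']); print(d['camera_matrix'],d['R'],d['t'])
E
```

```text
cell.py
pics
shift.py
0.0 [0.21466077 0.61279411 0.22566419] [ 1.67601202e-01  9.85854392e-01 -9.61006480e-04 -1.76359608e-04] 0.09198692494342155
[[592.45192917   0.         320.90605026]
 [  0.         592.45192917 245.59474486]
 [  0.           0.           1.        ]] [[ 0.82967345  0.55819587  0.00770347]
 [ 0.36833919 -0.5370068  -0.75891365]
 [-0.41948565  0.632488   -0.6511457 ]] [-0.51731468 -0.12358015  1.41168723]
[[563.41092219   0.         314.58757536]
 [  0.         563.41092219 240.30604644]
 [  0.           0.           1.        ]] [[ 0.00166005 -0.99998648 -0.00492738]
 [-0.99499106 -0.00115922 -0.09995723]
 [ 0.09995017  0.00506864 -0.99497953]] [0.04940902 0.58387565 1.10511677]
```

View pics/scene0.png

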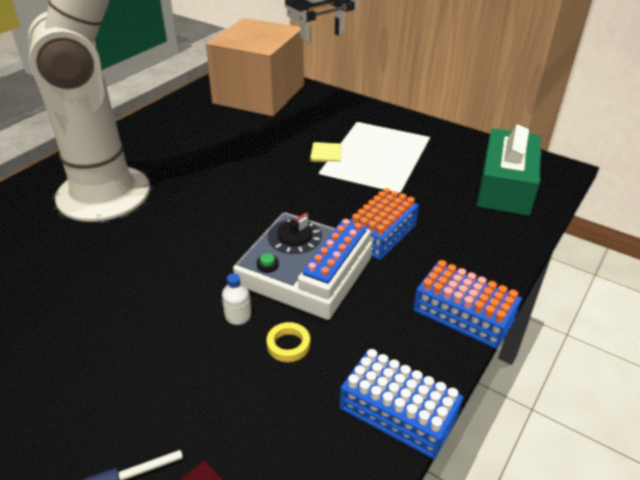

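View pics/top0.png

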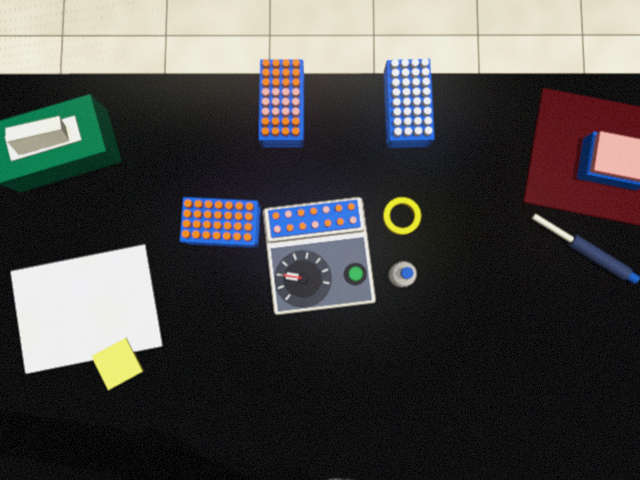

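Both views show the mixer: in the top view the dial is at about (303,278), its red wing points left to (280,276), and the green button is at (355,273). In the scene view the dial is at (298,235) and the button at (267,261). Next I'll enlarge them and measure.

```bash
cat > h.py <<'E'
import cv2,numpy as np
from cell import ctrl, cam, ticket
def cast(d,uv,z):
    K,R,t=d['camera_matrix'],np.array(d['R']),np.array(d['t'])
    r=R.T@np.linalg.solve(K,[*uv,1]); c=-R.T@t
    return c+r*(z-c[2])/r[2]
def proj(d,X):
    p=d['camera_matrix']@(np.array(d['R'])@X+d['t']); return p[:2]/p[2]
def tri(ds,uvs):
    A=[];b=[]
    for d,uv in zip(ds,uvs):
        P=d['camera_matrix']@np.c_[d['R'],d['t']]
        for k in(0,1):
            r=P[k]-uv[k]*P[2]; A.append(r[:3]);b.append(-r[3])
    return np.linalg.lstsq(np.array(A),np.array(b),rcond=None)[0]
def blobs(img,lo,hi,roi,mn=5):
    x0,y0,x1,y1=roi; hsv=cv2.cvtColor(img[y0:y1,x0:x1],cv2.COLOR_BGR2HSV)
    m=cv2.inRange(hsv,lo,hi)
    n,_,st,c=cv2.connectedComponentsWithStats(m)
    return [(c[i]+[x0,y0],st[i,4]) for i in range(1,n) if st[i,4]>=mn],m
E
python3 - <<'E'
from h import *
T=cam.get_image('top');S=cam.get_image('scene')
rt=(262,235,378,315);rs=(235,205,345,285)
g=[]
for d,r in((T,rt),(S,rs)):
    b,_=blobs(d['img'],(45,90,50),(85,255,255),r,20); print('green',b); g.append(max(b,key=lambda q:q[1])[0])
    hsv=cv2.cvtColor(d['img'],cv2.COLOR_BGR2HSV)
    m=cv2.inRange(hsv,(0,90,60),(8,255,255))|cv2.inRange(hsv,(168,90,60),(180,255,255))
    x0,y0,x1,y1=r; p=np.argwhere(m[y0:y1,x0:x1])[:,::-1]+[x0,y0]; print('red',p.tolist()[:60])
    b,_=blobs(d['img'],(0,0,150),(180,60,255),r,3); print('white',[(np.round(c,1).tolist(),a) for c,a in b])
print('green xyz',tri((T,S),g),cast(T,g[0],.075))
A=cv2.resize(T['img'][190:320,255:385],None,fx=4.5,fy=4.5,interpolation=cv2.INTER_CUBIC)
cv2.imwrite('pics/a.png',A)
B=cv2.resize(S['img'][200:320,225:385],None,fx=5,fy=5,interpolation=cv2.INTER_CUBIC)
cv2.imwrite('pics/b.png',B)
E
```

```text
green [(array([355.14835165, 273.17582418]), np.int32(182))]
red [[284, 273], [283, 274], [284, 274], [285, 274], [286, 274], [283, 275], [284, 275], [285, 275], [286, 275], [287, 275], [288, 275], [289, 275], [290, 275], [284, 276], [285, 276], [286, 276], [287, 276], [288, 276], [289, 276], [290, 276], [291, 276], [292, 276], [293, 276], [294, 276], [295, 276], [296, 276], [298, 276], [299, 276], [300, 276], [301, 276], [293, 277], [294, 277], [295, 277], [296, 277], [297, 277], [298, 277], [299, 277], [300, 277], [301, 277], [298, 278], [299, 278], [300, 278], [301, 278], [299, 279], [300, 279]]
white [([314.7, 264.4], np.int32(1646)), ([306.5, 255.0], np.int32(12)), ([294.3, 256.3], np.int32(14)), ([317.7, 260.1], np.int32(12)), ([284.2, 263.2], np.int32(12)), ([324.5, 270.0], np.int32(14)), ([292.2, 273.8], np.int32(29)), ([278.8, 274.6], np.int32(9)), ([291.4, 278.3], np.int32(27)), ([325.7, 282.2], np.int32(12)), ([280.3, 286.7], np.int32(14)), ([287.3, 296.9], np.int32(12))]
green [(array([266.87165775, 259.57219251]), np.int32(187))]
red [[304, 212], [305, 212], [306, 212], 
[... 423 characters left out ...]
5, 219], [296, 219], [297, 219], [298, 219], [294, 220], [295, 220], [296, 220], [297, 220], [294, 221], [295, 221], [296, 221], [339, 226], [340, 226], [341, 226], [338, 227], [342, 227], [343, 227], [338, 228], [343, 228], [338, 229], [343, 229], [338, 230]]
white [([302.4, 218.9], np.int32(32)), ([315.7, 230.6], np.int32(7)), ([316.1, 238.3], np.int32(7)), ([329.5, 240.0], np.int32(4)), ([277.8, 245.1], np.int32(8)), ([310.0, 244.8], np.int32(6)), ([288.0, 249.0], np.int32(7)), ([300.1, 248.7], np.int32(9)), ([319.3, 278.1], np.int32(354)), ([255.3, 277.3], np.int32(529)), ([342.3, 281.2], np.int32(32))]
green xyz [ 0.51650723 -0.02774065  0.0722928 ] [ 0.51587574 -0.02799305  0.075     ]
```

View pics/a.png

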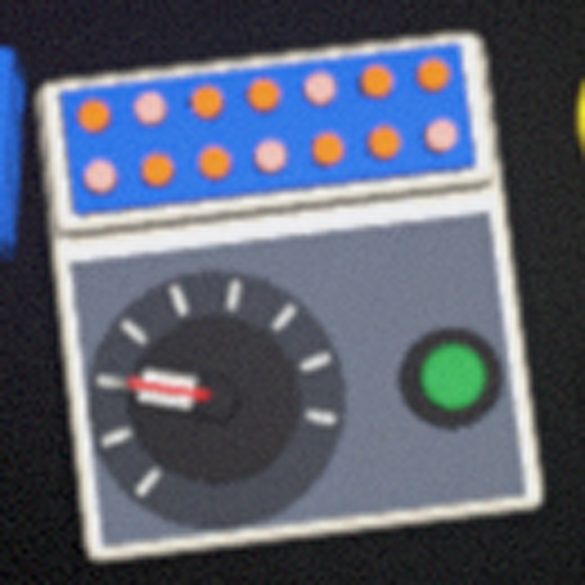

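View pics/b.png

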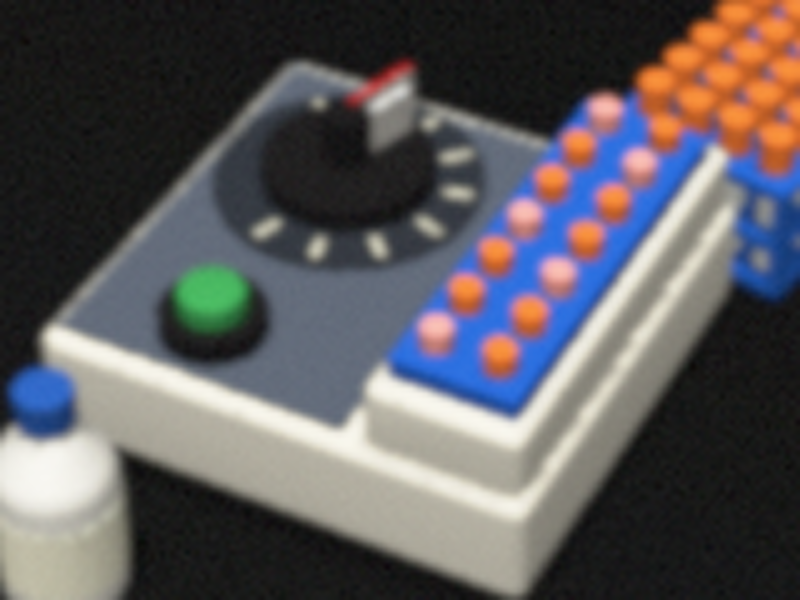

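The zoom shows the wing at the third tick from the lower left, which is stop 2. The target, stop 6, is the upper-right tick at crop (285,317). I'll fit the tick circle to get the axis and the stop angles.

```bash
python3 - <<'E'
from h import *
T=cam.get_image('top');S=cam.get_image('scene')
tk=[(287.3,296.9),(280.3,286.7),(278.8,274.6),(284.2,263.2),(294.3,256.3),(306.5,255),(317.7,260.1),(324.5,270),(325.7,282.2)]
P=np.array([cast(T,u,.058)[:2] for u in tk])
A=np.c_[2*P,np.ones(9)]; s=np.linalg.lstsq(A,(P**2).sum(1),rcond=None)[0]; c=s[:2]
print('axis top',c,'r',np.sqrt(s[2]+c@c)); ang=np.unwrap(np.arctan2(*(P-c).T[::-1])); print(np.rad2deg(ang), 'stop0',np.rad2deg(np.mean(ang+np.arange(9)*np.pi/6)))
Q=np.array([cast(S,u,.058)[:2] for u in [(315.7,230.6),(316.1,238.3),(277.8,245.1),(310,244.8),(288,249),(300.1,248.7)]])
A=np.c_[2*Q,np.ones(6)]; s=np.linalg.lstsq(A,(Q**2).sum(1),rcond=None)[0]; print('axis scene',s[:2],np.sqrt(s[2]+s[:2]@s[:2]))
# red line
for d,r in((T,(262,265,310,290)),(S,(290,208,312,223))):
    h=cv2.cvtColor(d['img'],cv2.COLOR_BGR2HSV); m=cv2.inRange(h,(0,90,60),(8,255,255))|cv2.inRange(h,(168,90,60),(180,255,255))
    x0,y0,x1,y1=r;p=np.argwhere(m[y0:y1,x0:x1])[:,::-1]+[x0,y0]
    W=np.array([cast(d,u,.095)[:2] for u in p]);mu=W.mean(0);v=np.linalg.svd(W-mu)[2][0]
    if v@(mu-c)<0:v=-v
    n=np.array([-v[1],v[0]]);print('red ang',np.rad2deg(np.arctan2(v[1],v[0])),'axis off line',(c-mu)@n,'extent',((W-c)@v).min(),((W-c)@v).max())
g=np.array([.5160,-.0280]); d=g-c; print('|btn|',np.linalg.norm(d),'yaw',np.rad2deg(np.arctan2(d[1],d[0])-np.arctan2(-102,-3)))
b=[blobs(T['img'],(20,100,80),(35,255,255),(370,180,440,250),20)[0]]
E
```

```text
axis top [0.50640848 0.07381236] r 0.04621543481633633
[141.08864228 110.85963711  81.11824847  50.39452118  20.32668436
  -9.87867603 -39.98372178 -69.32860513 -99.31704962] stop0 140.58663120334518
axis scene [0.50557788 0.07658659] 0.045998228506681144
red ang 80.506481615655 axis off line -4.801803916904987e-05 extent 0.0014489536180988737 0.036195758741958683
red ang 84.0189454821693 axis off line -0.0002521446199494069 extent 0.0013880271870064553 0.04061588872557159
|btn| 0.10226315516822905 yaw 7.066509538444123
```

```bash
cat > goal.py <<'E'
# goal.py: shift/turn in tool axes to bring the tool to (wing angle deg, lateral mm, radius mm, z)
import sys
from h import *
from scipy.spatial.transform import Rotation as Ro
C=np.array([.506,.0743])
def pose(phi,lat,r,z):
    a=np.deg2rad(phi);u=np.array([np.cos(a),np.sin(a)]);x=np.array([-u[1],u[0]])
    return np.r_[C+u*r/1e3+x*lat/1e3,z], Ro.from_matrix(np.c_[np.r_[x,0],np.r_[u,0],[0,0,-1]])
def rel(p,R,s=None):
    s=s or ctrl.read_state();R0=Ro.from_quat(s['tool_rot'])
    return np.round(np.r_[R0.inv().apply(p-s['eef_pos']),(R0.inv()*R).as_rotvec()],4).tolist()
if __name__=='__main__':
    for a in sys.argv[1:]: print(a,rel(*pose(*map(float,a.split(',')))))
    s=ctrl.read_state(); print(s['time_s'],s['joints'],s['force'])
E
python3 goal.py 80.6,26,31,.16 80.6,26,31,.076
```

```text
80.6,26,31,.16 [-0.4221, -0.3864, 0.0666, -0.0006, -0.0001, -0.1727]
80.6,26,31,.076 [-0.4221, -0.3863, 0.1506, -0.0006, -0.0001, -0.1727]
0.3 [-0.97079586  0.50123478 -0.42694029  1.55070791  0.22080255  1.13827546
 -0.21028298] [-0.48430485 -0.01012305 -0.34098137]
```

The rows are not in the units I measure in: shifts go in shares of 0.8 m and turns go in shares of 2 rad. I convert before sending: -0.4221 m is -0.5276, -0.3864 m is -0.483, -0.1727 rad is -0.0864.

```bash
echo '-0.0438 -0.04 0 0 0 0;-0.0875 -0.08 0 0 0 -0.05;-0.1313 -0.1213 0 0 0 -0.085;-0.175 -0.1613 0 0 0 -0.085;-0.2188 -0.2013 0 0 0 -0.0864;-0.2625 -0.2413 0.0125 0 0 -0.0864;-0.3075 -0.2813 0.025 0 0 -0.0864;-0.3513 -0.3213 0.0375 0 0 -0.0864;-0.395 -0.3613 0.05 0 0 -0.0864;-0.4388 -0.4013 0.0625 0 0 -0.0864;-0.4825 -0.4413 0.075 0 0 -0.0864;-0.5276 -0.483 0.0833 0 0 -0.0864;-0.5276 -0.483 0.0833 0 0 -0.0864;-0.5276 -0.483 0.0833 0 0 -0.0864;-0.5276 -0.483 0.0833 0 0 -0.0864' > next.json && python3 shift.py next.json 0 10; python3 goal.py 80.6,26,31,.076
python3 - <<'E'
from h import *
T=cam.get_image('top');S=cam.get_image('scene')
a=T['img'][160:400,200:400];b=S['img'][150:390,200:400]
cv2.imwrite('pics/c.png',cv2.resize(np.hstack([a,b]),None,fx=2,fy=2))
E
```

```text
time_s: 1.8
eef_pos: [0.485, 0.1107, 0.1602]
tool_rot: [0.081, 0.997, 0.0, -0.0]
force: [-0.3, 0.7, 0.2]
grip_width: 0.0005
finger_force: 0.0
80.6,26,31,.076 [-0.0006, -0.0015, 0.0842, 0.0008, -0.0003, 0.0015]
1.8 [-0.08052742  0.29218348 -0.22942511  1.99545572  0.08527039  0.86291806
  1.05213663] [-0.33695389  0.73161632  0.15747782]
```

View pics/c.png

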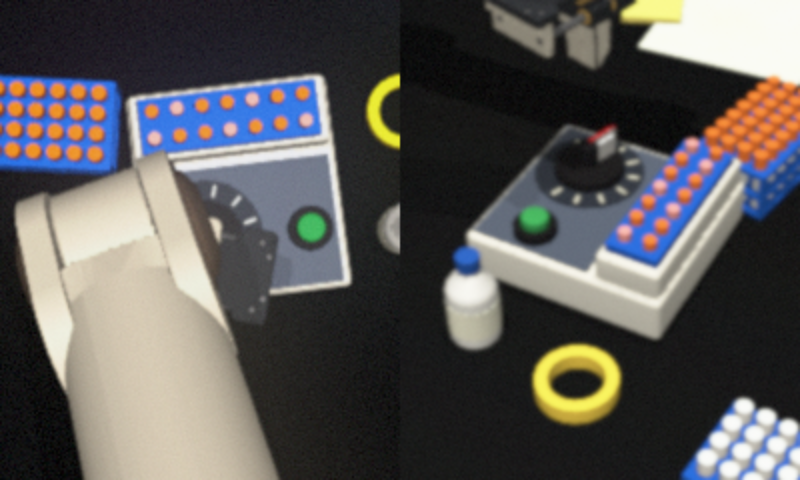

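The scene half shows the gripper above the dial, with finger tips near full-image (295,182). The wing hasn't moved and is still at (303,218). Before descending I'll check where the TCP should project.

```bash
python3 - <<'E'
from h import *
from scipy.spatial.transform import Rotation as Ro
S=cam.get_image('scene');s=ctrl.read_state();R=Ro.from_quat(s['tool_rot'])
im=cv2.resize(S['img'][130:290,210:370],None,fx=3.7,fy=3.7,interpolation=cv2.INTER_CUBIC)
for q in [(0,0),(9.5,19),(-9.5,19),(9.5,-19),(-9.5,-19)]:
    p=proj(S,s['eef_pos']+R.apply(np.r_[q,0]/1e3)); print(q,p)
    cv2.circle(im,tuple(((p-[210,130])*3.7).astype(int)),3,(0,255,255),-1)
cv2.imwrite('pics/d.png',im)
E
```

```text
(0, 0) [294.83457868 181.86610013]
(9.5, 19) [298.19513877 176.10655379]
(-9.5, 19) [304.96680673 179.81863815]
(9.5, -19) [284.60386886 183.93346274]
(-9.5, -19) [291.38424651 187.77950369]
```

View pics/d.png

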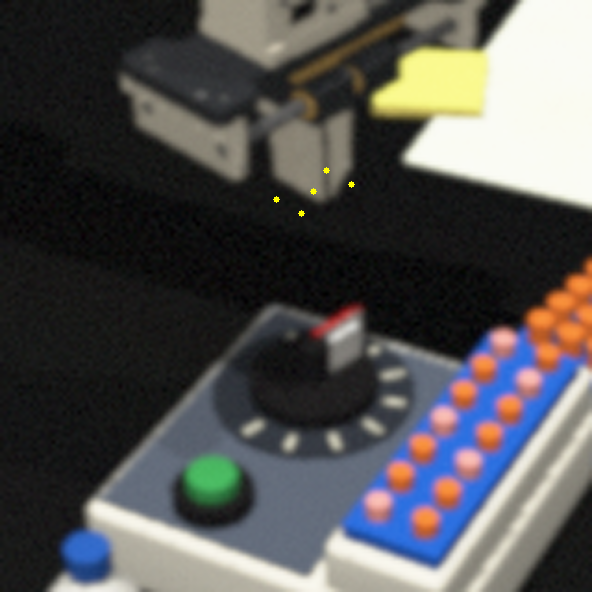

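The picture shows the finger block at crop (275–352, 160–204). It looks wider along tool x than the 19 mm pads suggest, so I'll descend with more lateral clearance and find contact by force.

Scaled: 0.084 m is 0.105, 0.06 m is 0.075.

```bash
echo '0.0125 -0.0013 0 0 0 0;0.0125 -0.0013 0.0375 0 0 0;0.0125 -0.0013 0.075 0 0 0;0.0125 -0.0013 0.105 0 0 0;0.0125 -0.0013 0.105 0 0 0;0.0125 -0.0013 0.105 0 0 0' > next.json && python3 shift.py next.json
python3 - <<'E'
from h import *
from scipy.spatial.transform import Rotation as Ro
S=cam.get_image('scene');s=ctrl.read_state();R=Ro.from_quat(s['tool_rot'])
im=cv2.resize(S['img'][170:270,230:350],None,fx=5,fy=5,interpolation=cv2.INTER_CUBIC)
for q in [(0,0,0),(0,0,-20)]:
    p=proj(S,s['eef_pos']+R.apply(np.r_[q]/1e3))
    cv2.circle(im,tuple(((p-[230,170])*5).astype(int)),2,(0,255,255),-1)
cv2.imwrite('pics/e.png',im)
E
python3 goal.py 80.6,20,31,.076
```

```text
time_s: 2.55
eef_pos: [0.4747, 0.1106, 0.0764]
tool_rot: [0.081, 0.997, -0.0, -0.001]
force: [-0.3, 0.5, 0.3]
grip_width: 0.0006
finger_force: 0.0
80.6,20,31,.076 [-0.0158, 0.0001, 0.0011, 0.0005, 0.0008, 0.0008]
2.6 [-0.10630695  0.4107008  -0.20974304  2.07128482  0.13389794  0.67106727
  1.0035012 ] [ 1.14694594 -0.32319054  0.09227418]
```

View pics/e.png

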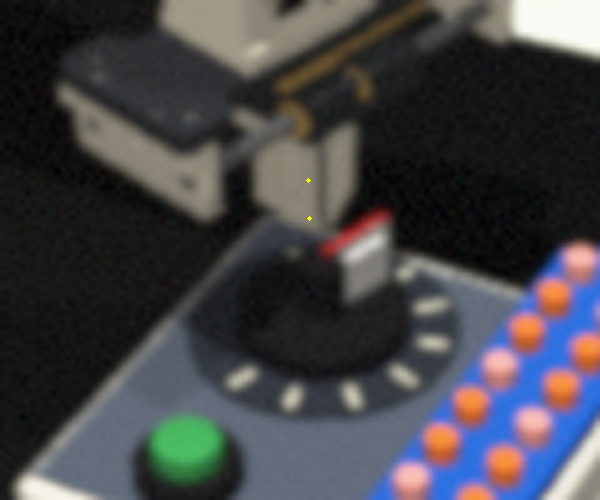

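The tip hangs 20 mm behind the wing with nothing touching. Now I'll close in with small steps and watch the force.

Scaled: -0.012 m is -0.015, -0.01 m is -0.0125.

```bash
echo '-0.0063 0 0 0 0 0;-0.0125 0 0 0 0 0;-0.015 0 0 0 0 0;-0.015 0 0 0 0 0' > next.json && python3 shift.py next.json | grep -E 'pos|force'
echo '-0.0038 0 0 0 0 0;-0.0038 0 0 0 0 0;-0.0038 0 0 0 0 0' > next.json && python3 shift.py next.json | grep -E 'pos|force'
echo '-0.0038 0 0 0 0 0;-0.0038 0 0 0 0 0;-0.0038 0 0 0 0 0' > next.json && python3 shift.py next.json | grep -E 'pos|force'
echo '-0.0038 0 0 0 0 0;-0.0038 0 0 0 0 0;-0.0038 0 0 0 0 0' > next.json && python3 shift.py next.json | grep -E 'pos|force'
```

```text
eef_pos: [0.4882, 0.1079, 0.0766]
force: [0.1, 0.9, -0.7]
finger_force: 0.0
eef_pos: [0.4902, 0.1075, 0.076]
force: [0.4, -0.2, -0.7]
finger_force: 0.0
eef_pos: [0.4932, 0.107, 0.0761]
force: [-0.8, -0.3, -0.4]
finger_force: 0.0
eef_pos: [0.4963, 0.1065, 0.0761]
force: [0.5, 1.6, 0.5]
finger_force: 0.0
```

```bash
python3 goal.py 80.6,15.5,31,.076 72.6,15.5,31,.076 64.6,15.5,31,.076 56.6,15.5,31,.076
```

```text
80.6,15.5,31,.076 [0.0006, 0.0008, 0.0001, 0.0, -0.0, -0.0002]
72.6,15.5,31,.076 [-0.0038, 0.0027, 0.0001, 0.0, -0.0, 0.1394]
64.6,15.5,31,.076 [-0.0085, 0.0039, 0.0001, 0.0, -0.0, 0.2791]
56.6,15.5,31,.076 [-0.0133, 0.0045, 0.0001, 0.0, -0.0, 0.4187]
3.9 [-0.09445145  0.43942798 -0.20432512  2.02573354  0.13613248  0.68903765
  1.02137994] [0.49182854 1.56696305 0.51182182]
```

Scaled: -0.0085 m is -0.0106, -0.006 m is -0.0075, 0.2791 rad is 0.1396.

```bash
echo '-0.0023 0.0021 0 0 0 0.035;-0.0048 0.0034 0 0 0 0.0697;-0.0075 0.0043 0 0 0 0.105;-0.0106 0.0049 0 0 0 0.1396' > next.json && python3 shift.py next.json | grep -E 'pos|force'
echo '-0.0033 0 0 0 0 0.035;-0.006 -0.0005 0 0 0 0.0698;-0.006 -0.0005 0 0 0 0.0698;-0.006 -0.0005 0 0 0 0.0698;-0.006 -0.0005 0 0 0 0.0698' > next.json && python3 shift.py next.json | grep -E 'pos|force'
cat > wing.py <<'E'
from h import *
import sys
S=cam.get_image('scene');c=np.array([.506,.0743])
h=cv2.cvtColor(S['img'],cv2.COLOR_BGR2HSV);m=cv2.inRange(h,(0,90,60),(6,255,255))|cv2.inRange(h,(168,90,60),(180,255,255))
# only wing: within 40 mm of axis at its top height
p=np.argwhere(m[195:250,270:330])[:,::-1]+[270,195]
W=np.array([cast(S,u,.095)[:2] for u in p]);W=W[np.linalg.norm(W-c,axis=1)<.041]
mu=W.mean(0);v=np.linalg.svd(W-mu)[2][0];v=v if v@(mu-c)>0 else -v
print('n',len(W),'line ang',np.rad2deg(np.arctan2(v[1],v[0])),'mean ang',np.rad2deg(np.arctan2(*(mu-c)[::-1])),'stop',(140.6-np.rad2deg(np.arctan2(v[1],v[0])))/30)
if len(sys.argv)>1: cv2.imwrite(sys.argv[1],cv2.resize(S['img'][170:290,230:350],None,fx=5,fy=5,interpolation=cv2.INTER_CUBIC))
E
python3 wing.py pics/f.png; python3 goal.py 56.6,15.5,31,.076
```

```text
eef_pos: [0.5022, 0.1095, 0.0756]
force: [-6.5, 1.9, 4.5]
finger_force: 3.0
eef_pos: [0.5092, 0.1063, 0.076]
force: [0.4, 0.1, 0.0]
finger_force: 0.0
n 14 line ang 52.94563470885597 mean ang 55.14465746698032 stop 2.9218121763714673
56.6,15.5,31,.076 [0.0006, 0.0026, 0.0, -0.0003, -0.0001, 0.0009]
4.85 [-0.17288954  0.45099203 -0.10274367  1.99823053  0.06997342  0.69599783
  0.66954441] [-0.12377413 -0.5731221   0.01201059]
```

View pics/f.png

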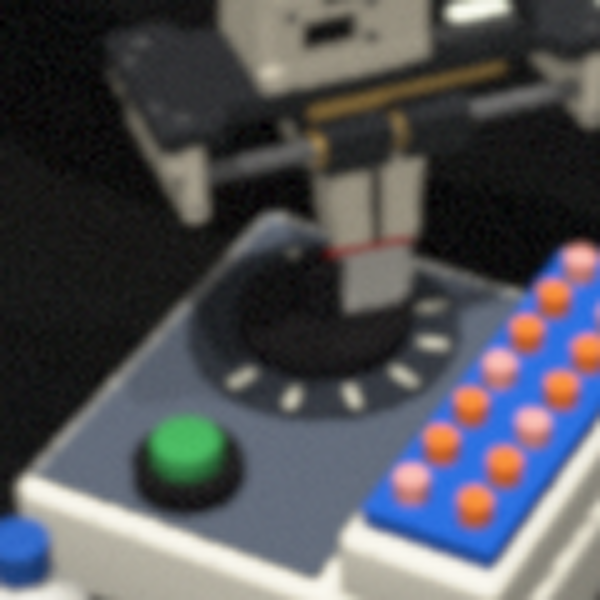

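The wing is now in stop 3: its red line runs along crop (330–410, 250–240), and the force is back to zero. Next click.

```bash
python3 goal.py 48.6,15.5,30,.076 40.6,15.5,30,.076 32.6,15.5,30,.076 26.6,15.5,30,.076
```

```text
48.6,15.5,30,.076 [-0.0038, 0.0034, 0.0, -0.0004, -0.0001, 0.1405]
40.6,15.5,30,.076 [-0.0083, 0.0047, 0.0, -0.0004, -0.0001, 0.2801]
32.6,15.5,30,.076 [-0.013, 0.0053, 0.0, -0.0004, -0.0001, 0.4197]
26.6,15.5,30,.076 [-0.0165, 0.0053, 0.0, -0.0004, -0.0, 0.5245]
4.85 [-0.17288954  0.45099203 -0.10274367  1.99823053  0.06997342  0.69599783
  0.66954441] [-0.12377413 -0.5731221   0.01201059]
```

Scaled: -0.0165 m is -0.0206, -0.0148 m is -0.0185, 0.5245 rad is 0.2623.

```bash
echo '-0.0023 0.0025 0 0 0 0.035;-0.0048 0.0043 0 0 0 0.0703;-0.0075 0.0053 0 0 0 0.105;-0.0104 0.0059 0 0 0 0.1401;-0.0133 0.0064 0 0 0 0.175;-0.0163 0.0066 0 0 0 0.2099;-0.0185 0.0066 0 0 0 0.2375;-0.0206 0.0066 0 0 0 0.2623;-0.0206 0.0066 0 0 0 0.2623;-0.0206 0.0066 0 0 0 0.2623;-0.0206 0.0066 0 0 0 0.2623' > next.json && python3 shift.py next.json | grep -E 'pos|force'
python3 wing.py; python3 goal.py 26.6,15.5,30,.076 18.6,15.5,30,.076 10.6,15.5,30,.076 2.6,15.5,30,.076 -3.4,15.5,30,.076
```

```text
eef_pos: [0.5259, 0.1019, 0.0761]
force: [-0.3, -0.5, 0.4]
finger_force: 0.0
n 20 line ang 21.019062738299134 mean ang 28.644444308235702 stop 3.9860312420566952
26.6,15.5,30,.076 [-0.0003, -0.0002, 0.0001, -0.0001, -0.0002, 0.0001]
18.6,15.5,30,.076 [-0.0046, 0.0017, 0.0001, -0.0001, -0.0001, 0.1398]
10.6,15.5,30,.076 [-0.0091, 0.0029, 0.0001, -0.0001, -0.0001, 0.2794]
2.6,15.5,30,.076 [-0.0138, 0.0035, 0.0001, -0.0001, -0.0001, 0.419]
-3.4,15.5,30,.076 [-0.0173, 0.0035, 0.0001, -0.0001, -0.0001, 0.5237]
6.0 [-0.26203607  0.46981702  0.02531946  1.9644277  -0.0178308   0.70769755
  0.2384985 ] [-0.00821685 -1.10560355  0.0172914 ]
```

Stop 4 reached. Third click, same pattern.

Scaled: -0.0173 m is -0.0216, -0.0156 m is -0.0195, 0.5237 rad is 0.2619.

```bash
echo '-0.0029 0.0013 0 0 0 0.035;-0.0058 0.0021 0 0 0 0.0699;-0.0085 0.003 0 0 0 0.105;-0.0114 0.0036 0 0 0 0.1397;-0.0143 0.0041 0 0 0 0.175;-0.0173 0.0044 0 0 0 0.2095;-0.0195 0.0044 0 0 0 0.235;-0.0216 0.0044 0 0 0 0.2619;-0.0216 0.0044 0 0 0 0.2619;-0.0216 0.0044 0 0 0 0.2619;-0.0216 0.0044 0 0 0 0.2619' > next.json && python3 shift.py next.json | grep -E 'pos|force'
python3 wing.py; python3 goal.py -3.4,15.5,30,.076 -11.4,15.5,30,.076 -19.4,15.5,30,.076 -27.4,15.5,30,.076 -33.4,15.5,30,.076
```

```text
eef_pos: [0.5368, 0.0886, 0.0761]
force: [-0.7, 2.8, -0.8]
finger_force: 1.2
n 22 line ang -6.554924633781523 mean ang -0.9111692496993093 stop 4.905164154459384
-3.4,15.5,30,.076 [-0.0006, 0.0002, 0.0001, -0.0002, -0.0006, 0.0006]
-11.4,15.5,30,.076 [-0.0049, 0.002, 0.0001, -0.0003, -0.0005, 0.1402]
-19.4,15.5,30,.076 [-0.0095, 0.0033, 0.0001, -0.0003, -0.0005, 0.2799]
-27.4,15.5,30,.076 [-0.0142, 0.0039, 0.0001, -0.0004, -0.0005, 0.4195]
-33.4,15.5,30,.076 [-0.0177, 0.0039, 0.0001, -0.0004, -0.0005, 0.5242]
7.15 [-0.33689483  0.48492944  0.15443525  1.94782278 -0.11027076  0.71686983
 -0.17548932] [0.12486052 3.00829331 0.76816847]
```

```bash
python3 wing.py pics/g.png; python3 -c "
from cell import ctrl, cam, ticket
s=ctrl.read_state();print(s['time_s'],s['force'],s['torque'],s['finger_force'],s['eef_pos'])"
```

```text
n 21 line ang -7.098414673595102 mean ang -0.7706293648946633 stop 4.923280489119836
7.2 [-0.94226175  3.3216799   0.96484248] [ 0.53884989  0.17581792 -0.0305388 ] 1.4040699097677134 [0.53672605 0.08855594 0.07609551]
```

View pics/g.png

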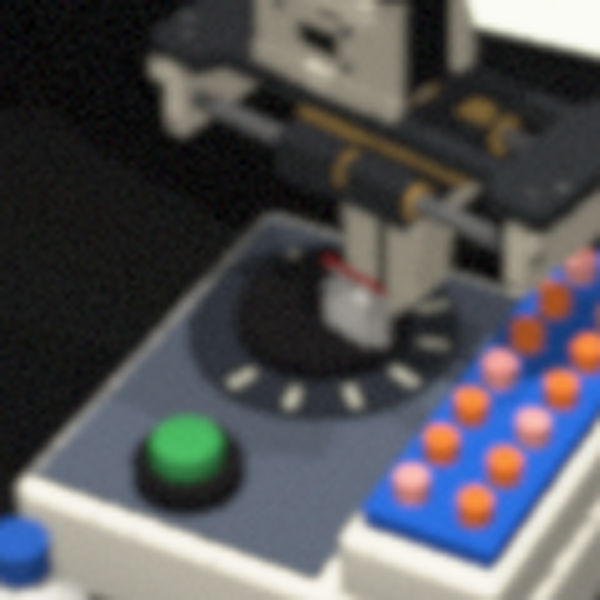

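The finger is still against the wing with about 3 N. I'll back off so the dial settles, then measure again.

Scaled: 0.008 m is 0.01, 0.004 m is 0.005.

```bash
echo '0.005 0 0 0 0 0;0.01 0 0 0 0 0;0.01 0 0 0 0 0;0.01 0 0 0 0 0' > next.json && python3 shift.py next.json | grep -E 'pos|force'
python3 wing.py pics/h.png; python3 - <<'E'
from h import *
S=cam.get_image('scene')
for C in ([.506,.0743],[.506,.0765]):
  for a in (20.6,-4,-9.4,-13):
    u=np.array([np.cos(np.deg2rad(a)),np.sin(np.deg2rad(a))])
    print(C,a,[((proj(S,np.r_[np.array(C)+r*u,.095])-[230,170])*5).round().tolist() for r in(.002,.0355)])
E
```

```text
eef_pos: [0.5375, 0.0958, 0.0761]
force: [0.8, 0.3, 0.6]
finger_force: 0.0
n 35 line ang -9.279290928169095 mean ang -0.12855805490857797 stop 4.995976364272304
[0.506, 0.0743] 20.6 [[321.0, 256.0], [402.0, 268.0]]
[0.506, 0.0743] -4 [[320.0, 257.0], [385.0, 290.0]]
[0.506, 0.0743] -9.4 [[320.0, 257.0], [380.0, 294.0]]
[0.506, 0.0743] -13 [[320.0, 257.0], [376.0, 296.0]]
[0.506, 0.0765] 20.6 [[324.0, 253.0], [406.0, 265.0]]
[0.506, 0.0765] -4 [[323.0, 254.0], [389.0, 287.0]]
[0.506, 0.0765] -9.4 [[323.0, 254.0], [383.0, 291.0]]
[0.506, 0.0765] -13 [[323.0, 254.0], [379.0, 293.0]]
```

View pics/h.png

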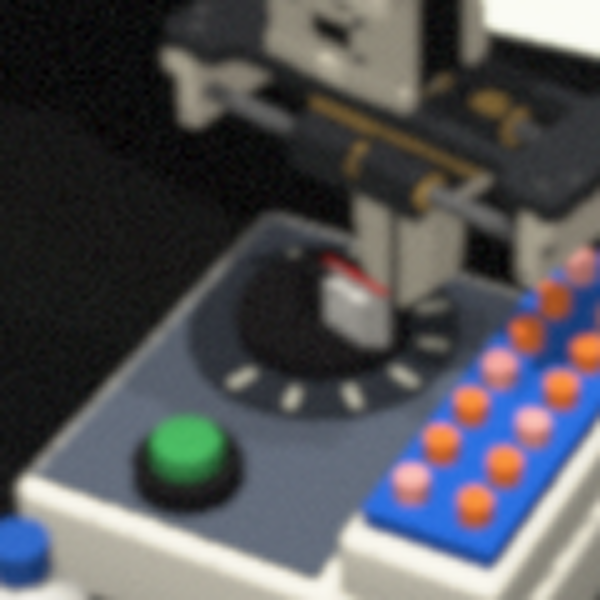

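After backing off, the wing sits at −9.3°, which is stop 5. The red line from (322,255) to (383,292) fits an axis at y = 0.0765, so I'll update that. Last click now, in cautious steps.

```bash
sed -i 's/\.0743/.0765/' goal.py wing.py; python3 goal.py -9.4,18,30,.076 -17.4,15.5,30,.076 -23.4,15.5,30,.076 -31.4,15.5,30,.076
```

```text
-9.4,18,30,.076 [-0.0062, 0.0015, 0.0001, 0.0, 0.0003, 0.1037]
-17.4,15.5,30,.076 [-0.0132, 0.0027, 0.0001, 0.0, 0.0003, 0.2434]
-23.4,15.5,30,.076 [-0.0167, 0.0033, 0.0001, 0.0, 0.0003, 0.3481]
-31.4,15.5,30,.076 [-0.0214, 0.0036, 0.0001, 0.0001, 0.0003, 0.4877]
7.7 [-0.3499123   0.48757806  0.1546971   1.94333913 -0.10942544  0.71869071
 -0.19082087] [0.77393069 0.22452762 0.3161628 ]
```

Scaled: -0.0178 m is -0.0223, -0.0167 m is -0.0209, 0.383 rad is 0.1915.

```bash
echo '-0.0038 0.001 0 0 0 0.03;-0.0078 0.0019 0 0 0 0.0519;-0.0119 0.0026 0 0 0 0.0875;-0.0165 0.0034 0 0 0 0.1217;-0.0188 0.0038 0 0 0 0.1475;-0.0209 0.0041 0 0 0 0.1741;-0.0223 0.0043 0 0 0 0.1915;-0.0223 0.0043 0 0 0 0.1915;-0.0223 0.0043 0 0 0 0.1915' > next.json && python3 shift.py next.json | grep -E 'pos|force'
python3 wing.py; python3 goal.py -27.4,15.5,30,.076 -29.4,15.5,30,.076 -31.4,15.5,30,.076
```

```text
eef_pos: [0.5393, 0.0775, 0.076]
force: [0.1, -0.0, 0.0]
finger_force: 0.0
n 21 line ang -40.28704081570503 mean ang -37.5383669418714 stop 6.029568027190168
-27.4,15.5,30,.076 [-0.0008, 0.0009, -0.0, -0.0006, 0.0008, 0.0356]
-29.4,15.5,30,.076 [-0.0018, 0.0014, -0.0, -0.0006, 0.0009, 0.0705]
-31.4,15.5,30,.076 [-0.0029, 0.0019, -0.0, -0.0006, 0.0009, 0.1054]
8.65 [-0.39343076  0.49359681  0.2508182   1.94786588 -0.17838317  0.72222298
 -0.4795519 ] [-0.31000758  0.54892055 -0.91238339]
```

The dial snapped into stop 6 with the force at zero. Next: retreat, lift, and look at the dial on the way to the button.

Scaled: -0.06 m is -0.075, -0.03 m is -0.0375.

```bash
echo '0.0063 0 0 0 0 0;0.015 0 0 0 0 0;0.015 0 -0.0375 0 0 0;0.015 0 -0.075 0 0 0;0.015 0 -0.075 0 0 0' > next.json && python3 shift.py next.json | grep -E 'pos|force'
python3 wing.py; python3 - <<'E'
from goal import *
s=ctrl.read_state();R=Ro.from_quat(s['tool_rot']);X=R.as_matrix()[:,0];yaw=np.rad2deg(np.arctan2(X[1],X[0]))-90
_,Rt=pose(yaw,0,0,0)
for z in (.115,.08): print(rel(np.array([.516,-.0265,z]),Rt,s))
E
```

```text
eef_pos: [0.5482, 0.0901, 0.14]
force: [0.6, -0.5, 0.0]
finger_force: 0.0
n 30 line ang -41.612677057698946 mean ang -38.79919037635763 stop 6.073755901923298
[-0.1185, 0.0219, 0.0229, 0.0034, -0.0032, -0.0]
[-0.1186, 0.0218, 0.0579, 0.0034, -0.0032, -0.0]
```

Scaled: -0.1185 m is -0.1481, -0.08 m is -0.1.

```bash
echo '-0.05 0.0088 0 0 0 0;-0.1 0.0188 0 0 0 0;-0.1481 0.0274 0 0 0 0;-0.1481 0.0274 0.0313 0 0 0;-0.1481 0.0274 0.0563 0 0 0;-0.1481 0.0274 0.0725 0 0 0;-0.1481 0.0274 0.0725 0 0 0;-0.1481 0.0274 0.0725 0 0 0' > next.json && python3 shift.py next.json | grep -E 'pos|force'
python3 - <<'E'
from h import *
S=cam.get_image('scene');s=ctrl.read_state();im=cv2.resize(S['img'][170:290,230:350],None,fx=5,fy=5,interpolation=cv2.INTER_CUBIC)
p=proj(S,s['eef_pos']);cv2.circle(im,tuple(((p-[230,170])*5).astype(int)),2,(0,255,255),-1)
cv2.imwrite('pics/i.png',im)
E
python3 wing.py
```

```text
eef_pos: [0.5135, -0.0273, 0.0778]
force: [0.2, 0.3, -0.6]
finger_force: 0.0
n 19 line ang -44.62675404368639 mean ang -42.058818220317974 stop 6.1742251347895465
```

View pics/i.png

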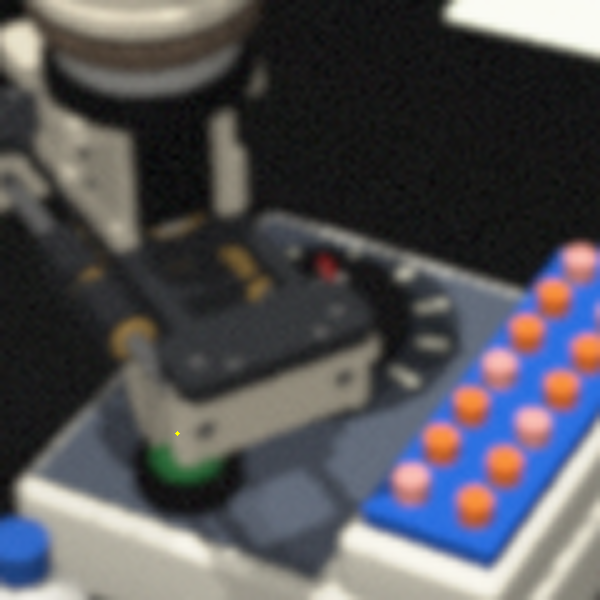

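The finger tip (178,434) is right above the button's centre (about 188,440), and the gripper body clears the wing. I'll press down stepwise, watching the force.

Scaled: 0.006 m is 0.0075, 0.003 m is 0.0038.

```bash
for i in 1; do :; done
echo '0 0 0.0038 0 0 0;0 0 0.0075 0 0 0;0 0 0.0075 0 0 0' > next.json && python3 shift.py next.json | grep -E 'pos|force:'
echo '0 0 0.0025 0 0 0;0 0 0.0025 0 0 0;0 0 0.0025 0 0 0' > next.json && python3 shift.py next.json | grep -E 'pos|force:'
echo '0 0 0.0025 0 0 0;0 0 0.0025 0 0 0;0 0 0.0025 0 0 0' > next.json && python3 shift.py next.json | grep -E 'pos|force:'
```

```text
eef_pos: [0.5149, -0.0273, 0.0726]
force: [1.3, 1.0, 3.7]
finger_force: 2.0
eef_pos: [0.515, -0.0272, 0.0712]
force: [-0.9, 0.8, 9.8]
finger_force: 5.1
eef_pos: [0.515, -0.0273, 0.0709]
force: [-6.4, 1.5, 28.4]
finger_force: 13.7
```

The button bottomed out: about 6 mm of travel, then a hard stop at z = 0.071. Releasing it and lifting clear.

Scaled: -0.15 m is -0.1875, -0.14 m is -0.175.

```bash
echo '0 0 -0.0063 0 0 0;0 0 -0.025 0 0 0;0 0 -0.075 0 0 0;-0.0625 0 -0.125 0 0 0;-0.125 0 -0.175 0 0 0;-0.1875 0 -0.175 0 0 0;-0.1875 0 -0.175 0 0 0;-0.1875 0 -0.175 0 0 0' > next.json && python3 shift.py next.json | grep -E 'time|pos|force:'
python3 wing.py; python3 - <<'E'
from h import *
S=cam.get_image('scene');T=cam.get_image('top')
a=cv2.resize(S['img'][170:370,200:400],(400,400));b=cv2.resize(T['img'][180:330,250:400],(400,400))
cv2.imwrite('pics/j.png',np.hstack([a,b]))
E
```

```text
time_s: 11.8
eef_pos: [0.4476, -0.1672, 0.209]
force: [-0.5, -0.5, -0.5]
finger_force: 0.0
n 29 line ang -41.64925336080105 mean ang -37.95405817423399 stop 6.074975112026702
```

View pics/j.png

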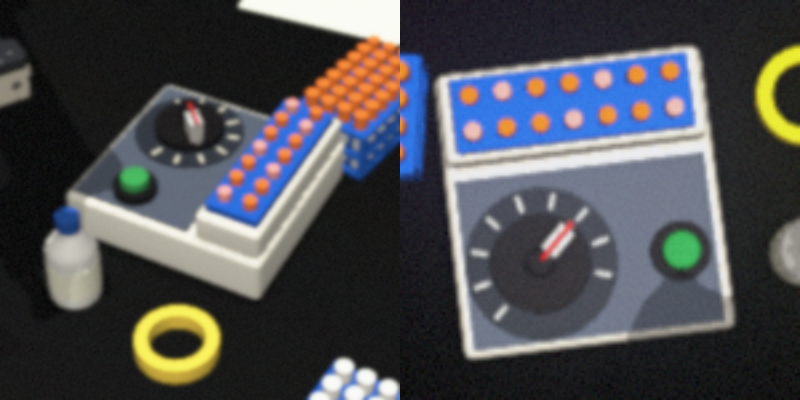

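The wing points at the seventh tick (582,214 in the right half), which is stop 6. The button is back up, the bottle and tape are unmoved, and the arm is clear.

```bash
python3 -c "
from cell import ctrl, cam, ticket
print(ticket.finish_job())"
```

```text
the job is handed in; nothing more can be done
None
```

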